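# Unlock the dental lab's alloy safe

## Robot

A 6-joint arm with a two-finger parallel gripper is mounted at the origin on the work surface. World frame = base frame: x ahead of the robot, y to its left, z up, the work surface at z = 0. Lengths are in m, angles in rad, forces in N, time in s.
With the tool pointing down it reaches from about 0.375 to 0.825 m from the base axis. Payload 5.5 kg.
Tool frame: the origin (TCP) lies between the finger pads; the fingertips stand 8 mm ahead of it and the grasp point (between the pads) lies 11 mm behind it; z points along the fingers, y is the line along which they close (so a half turn about z gives the same grasp; the last joint's range is limited). The gripper opens to 85 mm and grips with 20 to 120 N. Pads are 22 mm wide; open, the fingers measure 114 mm over their backs; the gripper's body (76 mm by 85 mm) begins 54 mm behind the grasp point. The pads swing forward as they close: fully open they stand 13 mm farther back than shut.
Start: joints at [1.273, 0.314, -0.047, 1.21, 0, 1.571], TCP at [0.176, 0.574, 0.239] pointing down, gripper open.
Joint ranges: [-2.67, 2.67], [-0.69, 1.73], [-1.03, 1.25], [-2.08, 2.16], [-1.42, 1.45], [-3.14, 3.14]. Speed limits (rad/s): [2.39, 2.39, 3.01, 3.14, 3.14, 3.14].

## Interface

Orientations are given as a rotation vector (axis times angle).
In Python, from cell import telemetry, grab_frame, camera_model, env gives the robot as it stands.
- The arm moves only by the shell command python3 -m handwheel 'ROWS'. ROWS is JSON, a list of rows, each an object of numbers: "ax", "ay", "az": the turn, a rotation vector about the tool's x, y, z in rad; "tx", "ty", "tz": the shift along the tool's x, y, z in mm; "jaw": the opening, from 0 (shut) to 1 (fully open). A call has 1 to 10 rows; each row shifts and turns the commanded pose from where the row before left it, along the tool's axes as they then stand; what a row does not reach is not made up. A row lasts 1/10 s, in which the tool goes at most 50 mm and 8.59 degrees, less where a joint would pass 70% of its speed; a pose out of reach is approached as far as the arm can. A call is refused whole if a number of a shift passes 50 or a number of a turn 0.15, either way. A call with a gripper value outside its range is refused whole. The fingers move at their own pace and stop on an object; the grip force is fixed at half the most. Time passes only in rows, so rows that do not move let the fingers close. It gives the time, the measured TCP pose, the force, the opening and the grip force at its end, in the units of the state.
- telemetry.get_state(): the state, without advancing time (a new reading comes with each control period).
- grab_frame(name): name is "scene" or "top" or "wrist"; returns the picture (480x640x3 uint8, red, green, blue); there is no depth.
- camera_model(name): a dict with "camera_matrix" (3x3 intrinsics, pixels), "R" (3x3) and "t" (3): a world point X has camera coordinates R X + t; the wrist camera has in their place "T_tool_cam" (4x4, takes a point from camera to tool coordinates, whose origin is the TCP and whose axes are the flange's). Camera axes: x right, y down, z forward; pixel columns grow to the right and rows downward; lengths in m; the calibration is good to about 2 mm. A picture is of the moment at which its call begins: read the wrist's pose just before it. camera_model takes no time and is no camera call.
- env.job_done(): hands the job in; it is judged then, once.
The state is a dict: "t": time; "joint_positions": joint angles; "qvel": joint speeds; "joint_efforts": joint torques, N m; "ee_pos": TCP position; "orientation": TCP orientation; "wrist_force": force on the tool from outside, world axes, zero at the start; "torque": the same for the moment, N m; "grip_width": finger opening in m; "grasp_force": force on a finger pad.
Only numpy, scipy, OpenCV 4.12 (cv2) and the standard library are available. Lean on these libraries where they do the work, as an engineer would, in place of code of your own. Each camera call takes 0.05 s, during which the arm holds its last target. There are 200 camera calls.

## Task

Unlock the alloy safe on the bench: turn the winged dial on its lid left (anticlockwise seen from above) to 6, then right to 2, then left to 8, stopping for about half a second at each number and not running past the 6 or the 2 by as much as half a division. Then throw the sprung lever beside the dial over its centre so that it snaps to its other stop, leaving the dial on 8. The scale has ten equal divisions, the long mark is 0 and the numbers run clockwise from it; leave everything else on the safe and the bench where it stands.

Things in the scene. Friction and masses are not known exactly. Their poses are not given: they have to be found in the camera images.
- safe: Grey steel top-opening bench safe, fixed to the bench: 220 (its x) x 320 (its y) x 120 mm high. Origin: centre of the underside; +x to its back (the hinge side), +y towards the dial's end, z up. On the flat lid (z = 120 mm) stand the dial, axis at x 0, y +70 mm, and the lever, pivot at x 0, y -95 mm.
- dial_axis (a point): Point on the dial's vertical axis at the top face of the dial disc (130 mm above the bench). The disc is aluminium, 120 mm diameter, 10 mm thick, with a round hub of 36 mm diameter and 26 mm height. On the lid round it a flat black ring, 172 mm diameter, has ten white marks 36 degrees apart; the longer, wider one is 0, straight towards the safe's front (-x); 1, 2 .. 9 follow clockwise from above.
- wing (a point): Middle of the dial's wing, the pointer: one upright dark steel fin, radial, from the hub out to 60 mm from the axis, 12 mm thick, top 32 mm above the disc face (162 mm above the bench). The point is 46 mm from the axis and 16 mm above the disc face. Push its flat sides at about 45 mm from the axis (about 1.5 N there); the dial stays where it is left.
- dial (a joint): Dial angle, rad, growing to the left (anticlockwise from above), not wrapped; 0 when the wing points at the 0 mark. One division is 0.628 rad. It starts between -1.0 and 1.3. From there left to 6 is +2.513, then right to 2 is -1.257, then left to 8 is +1.257. No stops or clicks in this span.
- lever (a joint): Angle of the sprung lever, rad, 0 to 1.0. At 0 it rests against its stop leaning 29 degrees to the safe's front (-x); 0.5 is upright, its centre; at 1.0 it rests at the other stop leaning 29 degrees to the back (+x), the unlocked side. The spring drives it away from upright to the nearer stop (up to 0.2 N m: a 4 to 10 N level push at the bar); past upright it snaps over by itself.
- lever_bar (a point): Middle of the lever's black cross bar, 14 mm diameter, 56 mm long along the safe's y, 55 mm from the pivot on a flat steel arm (12 x 24 mm).
- lever_pivot (a point): Middle of the lever's pivot, 18 mm above the lid, axis along the safe's y, between two small cheeks 32 mm long (x), up to 28 mm above the lid.
- articulator: Fixed metal dental articulator with plaster blocks, 100 x 90 mm, 152 mm high with its pin, beside the lever end of the safe. Origin: centre of the underside.
- wax_pot: Bystander on the lid: small round jar, 30 mm diameter, 38 mm high. Origin: centre of the underside.
- bur_block: Bystander on the lid: aluminium block 36 x 26 x 18 mm with six burs, 33 mm high. Origin: centre of the underside.
- crown_die: Bystander on the lid: plaster tooth die, 26 mm diameter, 32 mm high. Origin: centre of the underside.
- plaster_model: Bystander on the bench behind the safe: plaster jaw model 60 x 66 x 36 mm. Origin: centre of the underside.
- rinse_bottle: Bystander on the bench close to the dial end of the safe: white bottle, 56 mm diameter, 215 mm high. Origin: centre of the underside.
- mixing_bowl: Bystander on the bench behind the safe: black rubber bowl, 90 mm diameter, 50 mm high. Origin: centre of the underside.
- spatula: Bystander on the bench in front of the safe: spatula, 180 mm long, lying flat. Origin: centre of the underside, its length along x.

How it is judged:
By the outcome, as a careful person would: the job done as asked, in the order asked, and still so for the second after the job is handed in, with the robot touching nothing.
It also fails if it takes over 67 s, if anything falls off the work surface, if the arm or the gripper's body presses on something with over 40 N, if the wrist force passes 120 N, or if a joint passes its speed limit or range.

## Working session

There is one attempt and no reset: what is moved stays moved. The work goes in short steps, Python scripts to look and compute and a shell command to move; the robot and the scene stay as the last step left them, time stands still between calls to the robot, and variables do not carry over. Pictures are saved under pics/ and viewed, at most 10 in all, crops included, and the job is handed in when it is done.

```bash
ls; mkdir -p pics; python3 - <<'E'
from cell import telemetry, grab_frame, camera_model
import cv2,numpy as np
s=telemetry.get_state();print({k:np.round(v,3) for k,v in s.items()})
a=grab_frame("scene");b=grab_frame("top")
for n,i in(("scene",a),("top",b)):
    cv2.imwrite(f"pics/{n}0.png",i[:,:,::-1]);m=camera_model(n);print(n,m)
print(camera_model("wrist"))
E
```

```text
pics
{'t': np.float64(0.0), 'joint_positions': array([ 1.273,  0.314, -0.048,  1.21 ,  0.   ,  1.571]), 'qvel': array([ 0.001,  0.   , -0.001, -0.   ,  0.   ,  0.001]), 'joint_efforts': array([-0.0000e+00, -5.3959e+01,  3.3975e+01,  1.9000e-02,  0.0000e+00,
       -0.0000e+00]), 'ee_pos': array([0.176, 0.573, 0.238]), 'orientation': array([-4.660e-01, -3.107e+00,  3.000e-03]), 'wrist_force': array([ 0.216, -0.734, -0.064]), 'torque': array([-0.01 ,  0.057,  0.042]), 'grasp_force': np.float64(0.0), 'grip_width': np.float64(0.085)}
scene {'camera_matrix': array([[441.81782579,   0.        , 324.95681119],
       [  0.        , 441.81782579, 235.75861646],
       [  0.        ,   0.        ,   1.        ]]), 'R': array([[-0.69756265,  0.71628494,  0.01849942],
       [ 0.35414939,  0.36710691, -0.8601225 ],
       [-0.62288406, -0.59343778, -0.50975195]]), 't': array([ 0.42561364, -0.08354628,  1.26923751])}
top {'camera_matrix': array([[531.29375527,   0.        , 309.81417526],
       [  0.        , 531.29375527, 233.13107286],
       [  0.        ,   0.        ,   1.        ]]), 'R': array([[-1.59915091e-02, -9.99871513e-01, -1.10827276e-03],
       [-9.97628591e-01,  1.60298281e-02, -6.69345923e-02],
       [ 6.69437575e-02,  3.52594482e-05, -9.97756750e-01]]), 't': array([0.03286107, 0.60351913, 1.07413195])}
{'camera_matrix': array([[346.58499842,   0.        , 318.4283818 ],
       [  0.        , 346.58499842, 235.45997018],
       [  0.        ,   0.        ,   1.        ]]), 'T_tool_cam': array([[-2.02217222e-04, -9.55129160e-01, -2.96189547e-01,
         7.60855796e-02],
       [ 9.99999966e-01, -2.41877423e-04,  9.72585459e-05,
         4.43878992e-04],
       [-1.64536037e-04, -2.96189517e-01,  9.55129176e-01,
        -1.34710677e-01],
       [ 0.00000000e+00,  0.00000000e+00,  0.00000000e+00,
         1.00000000e+00]])}
```

View pics/top0.png

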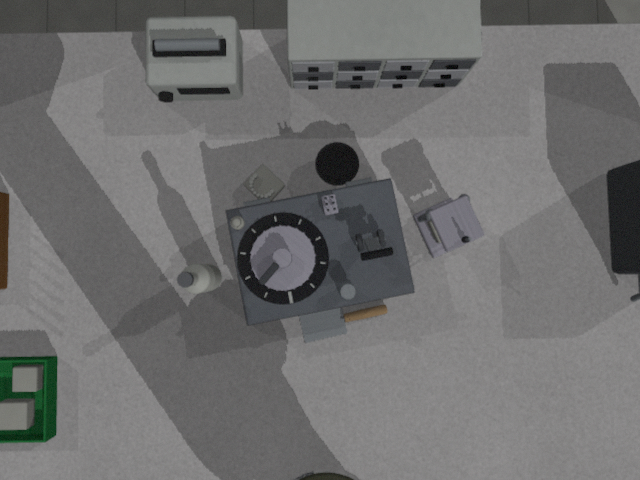

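View pics/scene0.png

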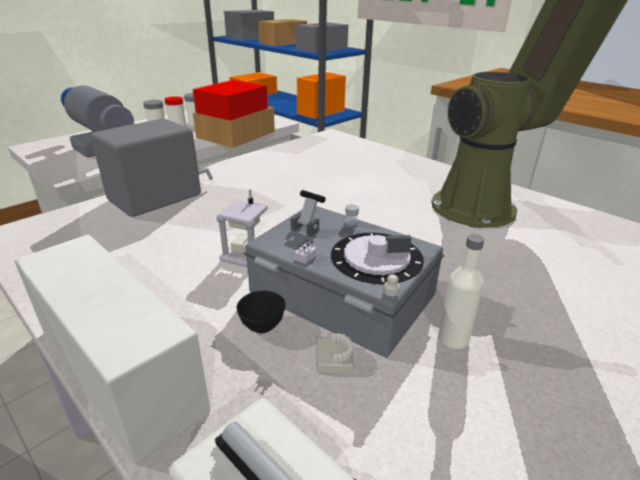

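The top view shows the ring centred near (282,257) with the long 0 mark at (291,297), the wing pointing to about (264,276), the lever bar at (377,254), the wax pot at (348,291), the bur block at (330,204) and the crown die at (237,222). The scene view shows the wing to the right of the hub, and the lever leaning towards the robot.

```bash
cat > h.py <<'E'
from cell import telemetry, grab_frame, camera_model
import cv2,numpy as np
from scipy.spatial.transform import Rotation as Ro
def cam(name,s=None):
    m=camera_model(name);K=m["camera_matrix"]
    if name!="wrist": R=m["R"];return K,R.T,-R.T@m["t"]
    T=np.eye(4);T[:3,:3]=Ro.from_rotvec(s["orientation"]).as_matrix();T[:3,3]=s["ee_pos"]
    T=T@m["T_tool_cam"];return K,T[:3,:3],T[:3,3]
def ray(c,p,z):
    K,R,o=c;p=np.atleast_2d(np.float64(p));d=np.c_[p,np.ones(len(p))]@np.linalg.inv(K).T@R.T
    return o+d*((z-o[2])/d[:,2])[:,None]
def px(c,X):
    K,R,o=c;q=(np.atleast_2d(X)-o)@R@K.T;return q[:,:2]/q[:,2:]
E
python3 - <<'E'
from h import *
i=cv2.imread("pics/top0.png");g=cv2.cvtColor(i,cv2.COLOR_BGR2GRAY)
c=cam("top")
m=np.uint8(g<45)*255
cs,_=cv2.findContours(m,cv2.RETR_EXTERNAL,cv2.CHAIN_APPROX_NONE)
for k in cs:
    a=cv2.contourArea(k)
    if a>60:
        print(a,cv2.boundingRect(k))
k=min(cs,key=lambda k:abs(cv2.boundingRect(k)[0]-238)+abs(cv2.boundingRect(k)[1]-212))
W=ray(c,cv2.convexHull(k)[:,0],.12)
A=np.c_[2*W[:,:2],np.ones(len(W))];s=np.linalg.lstsq(A,(W[:,:2]**2).sum(1),rcond=None)[0]
print("centre",s[:2],"r",np.sqrt(s[2]+s[0]**2+s[1]**2))
C=s[:2]
# marks: bright pixels at radius 62..86mm
yy,xx=np.mgrid[200:315,225:340];P=np.c_[xx.ravel(),yy.ravel()]
Wp=ray(c,P,.12)[:,:2]-C;r=np.hypot(*Wp.T);v=g[yy,xx].ravel()
sel=(r>.068)&(r<.084)&(v>90)
mm=np.zeros_like(g);mm[P[sel,1],P[sel,0]]=255
n,l,st,ce=cv2.connectedComponentsWithStats(mm)
for q in range(1,n):
    w=ray(c,ce[q],.12)[0,:2]-C;print(st[q,4],np.round(ce[q],1),"ang",np.degrees(np.arctan2(w[1],w[0])).round(1),np.hypot(*w).round(4))
cv2.imwrite("pics/topc.png",cv2.resize(i[170:330,210:430],None,fx=3.6,fy=3.6,interpolation=cv2.INTER_CUBIC))
E
```

```text
514.5 (0, 409, 43, 32)
197.0 (0, 377, 35, 23)
88.0 (0, 357, 56, 8)
205.5 (361, 247, 32, 13)
2798.0 (237, 213, 92, 91)
3112.0 (607, 160, 33, 114)
1363.0 (316, 143, 43, 42)
104.5 (159, 92, 14, 10)
221.5 (178, 88, 52, 6)
332.5 (153, 39, 73, 18)
centre [0.55223101 0.07478326] r 0.08505320588308403
9 [274.8 218.4] ang 10.5 0.075
5 [299.4 221.4] ang -25.7 0.0748
6 [253.  230.5] ang 46.6 0.0752
8 [317.5 238. ] ang -61.5 0.0749
11 [242.6 252.7] ang 82.1 0.0751
9 [322.2 262.4] ang -97.8 0.0745
10 [247.  277.3] ang 118.0 0.0755
9 [311.9 285.1] ang -133.9 0.0748
7 [265.1 294.4] ang 153.9 0.0754
28 [290.2 297.8] ang -169.8 0.0758
```

View pics/topc.png

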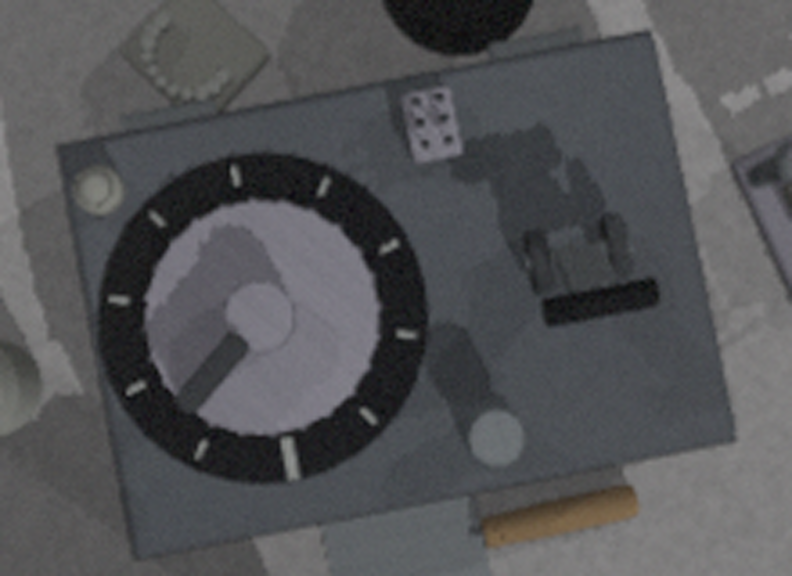

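The crop shows the wing fin running from the hub at crop (262,317) to its tip at about (190,398), between marks 1 and 2. The lever bar is at (600,300), on the front side. The safe's yaw from the ten marks is about +10.2°.

```bash
python3 - <<'E'
from h import *
c=cam("top");C=np.array([.55223,.07478]);yaw=np.radians(10.2)
i=cv2.imread("pics/top0.png");g=cv2.cvtColor(i,cv2.COLOR_BGR2GRAY)
up=lambda u,v:(u/3.6+210,v/3.6+170)
for q in[(190,398),(215,370),(240,345)]:
    d=ray(c,up(*q),.162)[0,:2]-C;print("wing",np.degrees(np.arctan2(d[1],d[0])).round(1),np.hypot(*d).round(4))
# fin mask
yy,xx=np.mgrid[200:315,225:340];P=np.c_[xx.ravel(),yy.ravel()]
D=ray(c,P,.162)[:,:2]-C;r=np.hypot(*D.T);v=g[yy,xx].ravel()
for th in(60,70,80):
    s=(r<.055)&(r>.026)&(v<th);m=D[s].mean(0);print(th,s.sum(),np.degrees(np.arctan2(m[1],m[0])).round(1),np.hypot(*m).round(4))
R=np.array([[np.cos(yaw),-np.sin(yaw)],[np.sin(yaw),np.cos(yaw)]])
O=C-R@[0,.07];print("safe",O)
for n,p,z in[("hub",up(262,317),.156),("pot",up(497,437),.158),("bar",up(601,301),.186),("bottlecap",(185,279),.215),("corner BL",up(59,146),.12),("FL",up(137,557),.12),("BR",up(650,35),.12),("FR",up(733,438),.12),("articpin",(465,239),.152)]:
    w=ray(c,p,z)[0,:2];print(n,w.round(4),"safe frame",(R.T@(w-O)).round(4))
E
python3 -m handwheel '[{"az":0.1}]'; python3 -c "
from h import *
s=telemetry.get_state();print(s['joint_positions'],s['t'],Ro.from_rotvec(s['orientation']).as_matrix().round(3))"
```

```text
wing 140.8 0.0531
wing 142.6 0.0346
wing 151.0 0.0175
60 99 139.7 0.0402
70 120 139.6 0.0405
80 133 138.7 0.0398
safe [0.56462593 0.00588631]
hub [0.5507 0.0725] safe frame [-0.0019  0.068 ]
pot [ 0.4893 -0.0435] safe frame [-0.0829 -0.0352]
bar [ 0.5552 -0.0932] safe frame [-0.0268 -0.0959]
bottlecap [0.5169 0.2345] safe frame [-0.0065  0.2334]
corner BL [0.6423 0.1791] safe frame [0.1071 0.1567]
FL [0.4293 0.1402] safe frame [-0.1094  0.1561]
BR [ 0.6957 -0.1305] safe frame [ 0.1048 -0.1575]
FR [ 0.4852 -0.1679] safe frame [-0.1089 -0.1569]
articpin [ 0.58   -0.2574] safe frame [-0.0315 -0.2618]
[ 1.27303190e+00  3.14149465e-01 -4.79848906e-02  1.21019275e+00
 -2.01634216e-05  1.57077891e+00] 0.1 [[-0.956  0.293 -0.   ]
 [ 0.293  0.956 -0.001]
 [-0.    -0.002 -1.   ]]validation failed for argument at $[0]...
```

```bash
python3 -m handwheel '[{"ax":0,"ay":0,"az":0.1,"tx":0,"ty":0,"tz":0,"jaw":0.5}]'; python3 -c "
from h import *
s=telemetry.get_state();print(s['joint_positions'],s['t'],Ro.from_rotvec(s['orientation']).as_matrix().round(3))"
```

```text
t: 0.2
ee_pos: [0.176, 0.5732, 0.2387]
orientation: [-0.624, -3.079, 0.002]
wrist_force: [-0.8, -0.4, -0.3]
grip_width: 0.0731
grasp_force: 0.0
[ 1.27297668e+00  3.14013727e-01 -4.77786176e-02  1.21015420e+00
 -8.19313429e-06  1.67276610e+00] 0.2 [[-0.921  0.389 -0.   ]
 [ 0.389  0.921 -0.001]
 [-0.    -0.001 -1.   ]]
```

```bash
python3 -m handwheel '[{"ax":0,"ay":0,"az":0.1,"tx":0,"ty":0,"tz":-30,"jaw":0.5},{"ax":0,"ay":0,"az":0.1,"tx":0,"ty":0,"tz":-30,"jaw":0.5},{"ax":0,"ay":0,"az":0.1,"tx":0,"ty":0,"tz":0,"jaw":0.5},{"ax":0,"ay":0,"az":0,"tx":-43,"ty":-11,"tz":0,"jaw":0.5},{"ax":0,"ay":0,"az":0,"tx":-43,"ty":-11,"tz":0,"jaw":0.5},{"ax":0,"ay":0,"az":0,"tx":-43,"ty":-11,"tz":0,"jaw":0.5},{"ax":0,"ay":0,"az":0,"tx":-43,"ty":-11,"tz":0,"jaw":0.5},{"ax":0,"ay":0,"az":0,"tx":-43,"ty":-11,"tz":0,"jaw":0.5},{"ax":0,"ay":0,"az":0,"tx":-43,"ty":-11,"tz":0,"jaw":0.5},{"ax":0,"ay":0,"az":0,"tx":-43,"ty":-11,"tz":0,"jaw":0.5}]' && python3 -m handwheel '[{"ax":0,"ay":0,"az":0,"tx":-43,"ty":-11,"tz":0,"jaw":0.4},{"ax":0,"ay":0,"az":0,"tx":-43,"ty":-11,"tz":0,"jaw":0.4},{"ax":0,"ay":0,"az":0,"tx":-43,"ty":-11,"tz":0,"jaw":0.4},{"ax":0,"ay":0,"az":0,"tx":-43,"ty":-11,"tz":0,"jaw":0.4},{"ax":0,"ay":0,"az":0,"tx":-43,"ty":-11,"tz":0,"jaw":0.4},{"ax":0,"ay":0,"az":0,"tx":-43,"ty":-11,"tz":0,"jaw":0.4},{"ax":0,"ay":0,"az":0,"tx":0,"ty":0,"tz":0,"jaw":0.4},{"ax":0,"ay":0,"az":0,"tx":0,"ty":0,"tz":0,"jaw":0.4}]'; python3 - <<'E'
from h import *
s=telemetry.get_state();i=grab_frame("wrist")[:,:,::-1].copy()
cv2.imwrite("pics/w1.png",i)
import pickle;pickle.dump((s,i),open("w1.pkl","wb"))
print(s["ee_pos"],s["orientation"],s["joint_positions"][5])
E
```

```text
t: 1.2
ee_pos: [0.3578, 0.3195, 0.2991]
orientation: [-1.073, -2.952, 0.0]
wrist_force: [0.4, 0.6, 0.1]
grip_width: 0.0426
grasp_force: 0.0
t: 2.0
ee_pos: [0.5125, 0.104, 0.2987]
orientation: [-1.077, -2.95, 0.001]
wrist_force: [0.3, -0.0, -0.8]
grip_width: 0.0343
grasp_force: 0.0
[0.51247032 0.10404107 0.29870284] [-1.07700547e+00 -2.94977222e+00  5.03872906e-04] 0.9001802533927243
```

View pics/w1.png

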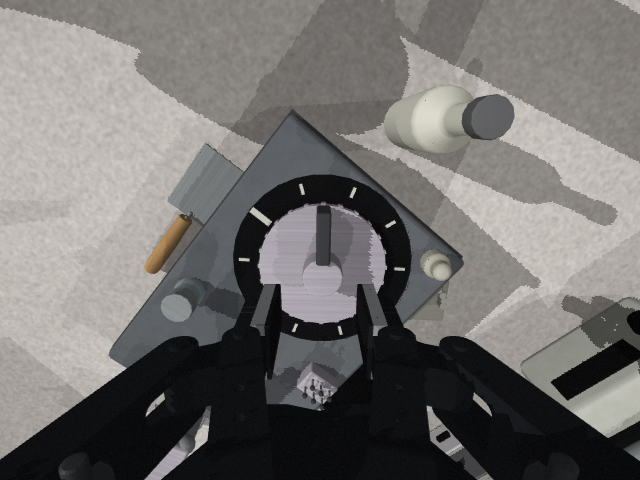

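The wrist view shows the wing pointing straight up the picture, (322,265) to (323,207), with ring marks 9, 0, 1, 2, 3 and 4 in clear view and the hub at (322,278).

```bash
python3 - <<'E'
from h import *
import pickle
s,i=pickle.load(open("w1.pkl","rb"));c=cam("wrist",s);g=cv2.cvtColor(i,cv2.COLOR_BGR2GRAY)
C=np.array([.5515,.074])
P=np.argwhere(g>=0)[:,::-1];
for _ in range(2):
    D=ray(c,P,.12)[:,:2]-C;r=np.hypot(*D.T);v=g.ravel()
    s1=(r>.066)&(r<.0835)&(v>110)&(P[:,1]<280)
    mm=np.zeros_like(g);mm[P[s1,1],P[s1,0]]=255
    n,l,st,ce=cv2.connectedComponentsWithStats(mm)
    ce=ce[1:][st[1:,4]>12]
    W=ray(c,ce,.12)[:,:2]
    A=np.c_[2*W,np.ones(len(W))];q=np.linalg.lstsq(A,(W**2).sum(1),rcond=None)[0];C=q[:2]
    print(len(W),"C",C.round(4),np.sqrt(q[2]+C@C).round(4))
# black ring outer boundary check
d=np.degrees(np.arctan2(*(W-C).T[::-1]));print("marks",d.round(1))
D=ray(c,P,.162)[:,:2]-C;r=np.hypot(*D.T)
a=np.degrees(np.arctan2(D[:,1],D[:,0]))
for lo,hi in((.024,.04),(.04,.056),(.024,.056)):
    k=(r>lo)&(r<hi)&(v<60)&(abs(a-140)<25);m=D[k].mean(0);print("wing",k.sum(),np.degrees(np.arctan2(m[1],m[0])).round(2),np.hypot(*m).round(4))
print("hub",ray(c,(322,278),.156))
R=Ro.from_rotvec(s["orientation"]).as_matrix();print("yaw x",np.degrees(np.arctan2(R[1,0],R[0,0])))
th=np.radians(139.7);T=C+.046*np.r_[np.cos(th),np.sin(th)]
print("target",T,"tool delta mm",(R.T@np.r_[T-s["ee_pos"][:2],.146-s["ee_pos"][2]])*1000)
E
```

```text
6 C [0.5526 0.0745] 0.0757
6 C [0.5528 0.0747] 0.0756
marks [ 154.3  118.3 -169.9   82.4 -134.    46.2]
wing 80 132.69 0.0311
wing 53 134.03 0.0472
wing 133 133.36 0.0375
hub [[0.55157181 0.0753508  0.156     ]]
yaw x 139.88420283210917
target [0.51774775 0.10440948] tool delta mm [ -3.97594657   3.79912489 152.6954538 ]
```

```bash
python3 - <<'E'
from h import *
import pickle
s,i=pickle.load(open("w1.pkl","rb"));c=cam("wrist",s);g=cv2.cvtColor(i,cv2.COLOR_BGR2GRAY)
C=np.array([.5525,.0747])
for p in((323,208),(323,225),(322,260)):
    d=ray(c,p,.162)[0,:2]-C;print(np.degrees(np.arctan2(d[1],d[0])),np.hypot(*d))
cv2.imwrite("pics/w1c.png",cv2.resize(i[190:300,250:400],None,fx=5,fy=5,interpolation=cv2.INTER_NEAREST))
for v in(215,235,255): print(g[v,308:340])
E
```

```text
139.47506752946424 0.06475700246685481
139.30224207357324 0.05065148238940778
140.48299221946166 0.020232038354903743
[160 159 161 160 159 160 158 155  97  66  65  63  64  63  61  62  63  60
  60  59  59  52  42  61 100 100  99  98  98  97  99  98]
[161 159 160 159 158 157 142 138  70  67  62  63  63  63  61  61  63  63
  61  58  60  46  42 102 100 101 101 102 101 100 101 102]
[138 128 119 116 117 113 112 106  58  65  61  63  62  60  63  62  60  61
  59  60  52  40  59  67  67  69  71  83  96  95  95  97]
```

View pics/w1c.png

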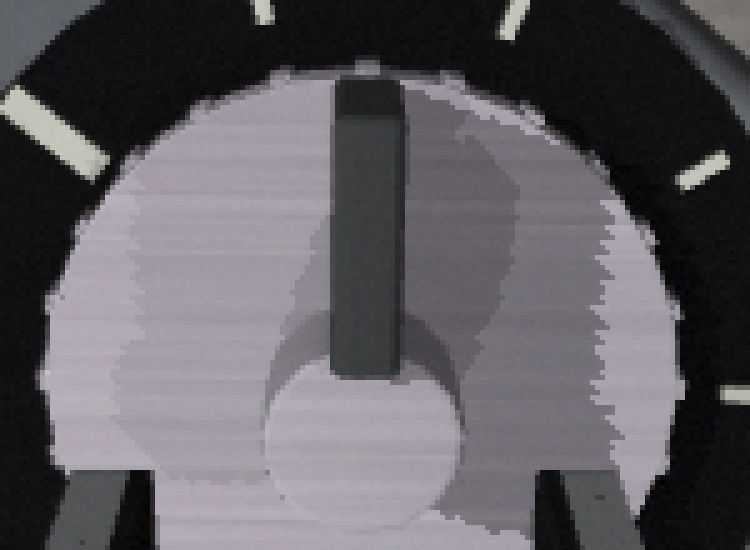

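The wing top centreline lies at column 322, giving a world angle of about 139.5°, so the dial is at about -0.88 rad. Next I lower the open fingers round the wing.

```bash
python3 -m handwheel '[{"ax":0,"ay":0,"az":0,"tx":-4,"ty":3.8,"tz":30,"jaw":0.4},{"ax":0,"ay":0,"az":0,"tx":0,"ty":0,"tz":40,"jaw":0.4},{"ax":0,"ay":0,"az":0,"tx":0,"ty":0,"tz":30,"jaw":0.4},{"ax":0,"ay":0,"az":0,"tx":0,"ty":0,"tz":30,"jaw":0.4},{"ax":0,"ay":0,"az":0,"tx":0,"ty":0,"tz":22,"jaw":0.4},{"ax":0,"ay":0,"az":0,"tx":0,"ty":0,"tz":0,"jaw":0.18},{"ax":0,"ay":0,"az":0,"tx":0,"ty":0,"tz":0,"jaw":0.18},{"ax":0,"ay":0,"az":0,"tx":0,"ty":0,"tz":0,"jaw":0.18}]'
```

```text
t: 2.85
ee_pos: [0.5185, 0.1059, 0.1488]
orientation: [1.072, 2.952, 0.001]
wrist_force: [-0.6, -0.9, -0.0]
grip_width: 0.0155
grasp_force: 0.3
```

```bash
cat > pol.py <<'E'
from h import *
s=telemetry.get_state();C=np.array([.5525,.0747]);R=Ro.from_rotvec(s["orientation"]).as_matrix()
d=s["ee_pos"][:2]-C;y=np.arctan2(R[1,0],R[0,0]);z=np.radians(-169.8)
w=lambda a:(a+1.8)%(2*np.pi)-1.8
L=R.T@np.r_[d,0]*1000
print("r %.1f posang %.3f yawang %.3f tool-frame pos %.1f %.1f z %.4f q6 %.2f t %.2f F %s w %.4f gf %.1f"%(np.hypot(*d)*1000,w(np.arctan2(d[1],d[0])-z),w(y-z),L[0],L[1],s["ee_pos"][2],s["joint_positions"][5],s["t"],s["wrist_force"].round(1),s["grip_width"],s["grasp_force"]))
E
python3 pol.py
python3 -m handwheel '[{"ax":0,"ay":0,"az":-0.06,"tx":-0.1,"ty":-2.8,"tz":0,"jaw":0.18},{"ax":0,"ay":0,"az":-0.1257,"tx":-0.36,"ty":-5.77,"tz":0,"jaw":0.18},{"ax":0,"ay":0,"az":-0.1257,"tx":-0.36,"ty":-5.77,"tz":0,"jaw":0.18},{"ax":0,"ay":0,"az":-0.1257,"tx":-0.36,"ty":-5.77,"tz":0,"jaw":0.18},{"ax":0,"ay":0,"az":-0.1257,"tx":-0.36,"ty":-5.77,"tz":0,"jaw":0.18},{"ax":0,"ay":0,"az":-0.1257,"tx":-0.36,"ty":-5.77,"tz":0,"jaw":0.18},{"ax":0,"ay":0,"az":-0.1257,"tx":-0.36,"ty":-5.77,"tz":0,"jaw":0.18},{"ax":0,"ay":0,"az":-0.1257,"tx":-0.36,"ty":-5.77,"tz":0,"jaw":0.18},{"ax":0,"ay":0,"az":0,"tx":0,"ty":0,"tz":0,"jaw":0.18},{"ax":0,"ay":0,"az":0,"tx":0,"ty":0,"tz":0,"jaw":0.18}]'; python3 pol.py
```

```text
r 46.2 posang -0.921 yawang -0.875 tool-frame pos 46.1 2.1 z 0.1488 q6 0.90 t 2.85 F [-0.6 -0.9 -0. ] w 0.0155 gf 0.3
t: 3.85
ee_pos: [0.5095, 0.0647, 0.1485]
orientation: [-0.374, 3.117, -0.0]
wrist_force: [0.1, -0.4, 1.2]
grip_width: 0.0151
grasp_force: 0.0
r 44.2 posang 0.050 yawang 0.061 tool-frame pos 44.2 0.5 z 0.1485 q6 -0.11 t 3.85 F [ 0.1 -0.4  1.2] w 0.0151 gf 0.0
```

```bash

python3 -m handwheel '[{"ax":0,"ay":0,"az":-0.06,"tx":0.8,"ty":-2.8,"tz":0,"jaw":0.18},{"ax":0,"ay":0,"az":-0.1257,"tx":0.2,"ty":-5.77,"tz":0,"jaw":0.18},{"ax":0,"ay":0,"az":-0.1257,"tx":-0.36,"ty":-5.77,"tz":0,"jaw":0.18},{"ax":0,"ay":0,"az":-0.1257,"tx":-0.36,"ty":-5.77,"tz":0,"jaw":0.18},{"ax":0,"ay":0,"az":-0.1257,"tx":-0.36,"ty":-5.77,"tz":0,"jaw":0.18},{"ax":0,"ay":0,"az":-0.1257,"tx":-0.36,"ty":-5.77,"tz":0,"jaw":0.18},{"ax":0,"ay":0,"az":-0.1257,"tx":-0.36,"ty":-5.77,"tz":0,"jaw":0.18},{"ax":0,"ay":0,"az":-0.1257,"tx":-0.36,"ty":-5.77,"tz":0,"jaw":0.18},{"ax":0,"ay":0,"az":-0.1257,"tx":-0.36,"ty":-5.77,"tz":0,"jaw":0.18},{"ax":0,"ay":0,"az":-0.1257,"tx":-0.36,"ty":-5.77,"tz":0,"jaw":0.18}]'; python3 pol.py
python3 - <<'E'
from h import *
i=grab_frame("wrist")[:,:,::-1];cv2.imwrite("pics/w2.png",i)
E
```

```text
t: 4.85
ee_pos: [0.5457, 0.0298, 0.1478]
orientation: [-2.067, 2.366, 0.0]
wrist_force: [-1.1, 0.2, 0.8]
grip_width: 0.0152
grasp_force: 0.7
r 45.4 posang 1.242 yawang 1.258 tool-frame pos 45.4 0.7 z 0.1478 q6 -1.38 t 4.85 F [-1.1  0.2  0.8] w 0.0152 gf 0.7
```

View pics/w2.png

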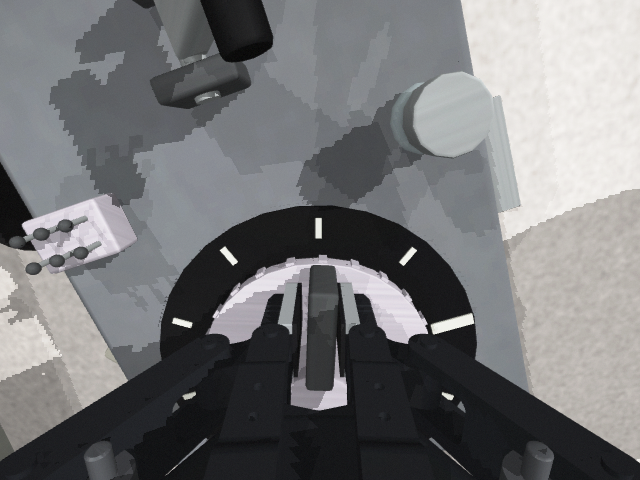

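The wing sits between the fingers pointing at mark 8, wing end (323,262) against mark (318,228). The pushing works, so I carry on to 6.

```bash

python3 -m handwheel '[{"ax":0,"ay":0,"az":-0.1257,"tx":0,"ty":-5.77,"tz":0,"jaw":0.18},{"ax":0,"ay":0,"az":-0.1257,"tx":-0.36,"ty":-5.77,"tz":0,"jaw":0.18},{"ax":0,"ay":0,"az":-0.1257,"tx":-0.36,"ty":-5.77,"tz":0,"jaw":0.18},{"ax":0,"ay":0,"az":-0.1257,"tx":-0.36,"ty":-5.77,"tz":0,"jaw":0.18},{"ax":0,"ay":0,"az":-0.1257,"tx":-0.36,"ty":-5.77,"tz":0,"jaw":0.18},{"ax":0,"ay":0,"az":-0.1257,"tx":-0.36,"ty":-5.77,"tz":0,"jaw":0.18},{"ax":0,"ay":0,"az":-0.1257,"tx":-0.36,"ty":-5.77,"tz":0,"jaw":0.18},{"ax":0,"ay":0,"az":-0.1257,"tx":-0.36,"ty":-5.77,"tz":0,"jaw":0.18},{"ax":0,"ay":0,"az":-0.1,"tx":-0.2,"ty":-4.6,"tz":0,"jaw":0.18},{"ax":0,"ay":0,"az":-0.06,"tx":-0.1,"ty":-2.8,"tz":0,"jaw":0.18}]'; python3 pol.py
cat > wing.py <<'E'
from h import *
import sys,os
s=telemetry.get_state();i=grab_frame("wrist")[:,:,::-1].copy();c=cam("wrist",s);g=cv2.cvtColor(i,cv2.COLOR_BGR2GRAY)
if len(sys.argv)>1: cv2.imwrite(sys.argv[1],i)
C=np.array([.5525,.0747]);z=np.radians(-169.8)
w=lambda a:(a+1.8)%(2*np.pi)-1.8
P=np.argwhere(g>=0)[:,::-1];v=g.ravel()
D=ray(c,P,.12)[:,:2]-C;r=np.hypot(*D.T)
k=(r>.066)&(r<.0835)&(v>140)&(P[:,1]<330)
mm=np.zeros_like(g);mm[P[k,1],P[k,0]]=255
n,l,st,ce=cv2.connectedComponentsWithStats(mm)
for q in range(1,n):
    if st[q,4]>30:
        d=ray(c,ce[q],.12)[0,:2]-C;print("mark",ce[q].round(),st[q,4],(w(np.arctan2(d[1],d[0])-z)/.6283).round(3),np.hypot(*d).round(4))
for row in(278,288,298):
    print(row,[(u,g[row,u]) for u in range(300,345) if abs(int(g[row,u+1])-int(g[row,u-1]))>35])
E
python3 wing.py pics/w3.png
```

```text
t: 5.9
ee_pos: [0.5914, 0.0513, 0.1476]
orientation: [3.026, -0.843, 0.0]
wrist_force: [-1.2, -0.8, -0.2]
grip_width: 0.0157
grasp_force: 0.6
r 45.3 posang 2.422 yawang 2.420 tool-frame pos 45.3 -0.1 z 0.1476 q6 -2.51 t 5.90 F [-1.2 -0.8 -0.2] w 0.0157 gf 0.6
mark [305. 229.] 133 4.007 0.0735
mark [398. 249.] 130 2.97 0.0738
mark [219. 265.] 122 5.041 0.0742
mark [452. 313.] 110 1.95 0.0749
278 [(308, np.uint8(141)), (309, np.uint8(87)), (310, np.uint8(46)), (335, np.uint8(56)), (336, np.uint8(139)), (337, np.uint8(217))]
288 [(301, np.uint8(39)), (302, np.uint8(147)), (307, np.uint8(146)), (308, np.uint8(111)), (309, np.uint8(44)), (340, np.uint8(34)), (341, np.uint8(117))]
298 [(301, np.uint8(27)), (302, np.uint8(115)), (307, np.uint8(142)), (308, np.uint8(68)), (338, np.uint8(40)), (341, np.uint8(28)), (342, np.uint8(70)), (343, np.uint8(118))]
```

```bash

python3 -m handwheel '[{"ax":0,"ay":0,"az":-0.08,"tx":-0.1,"ty":-3.6,"tz":0,"jaw":0.18},{"ax":0,"ay":0,"az":-0.03,"tx":0,"ty":-1.4,"tz":0,"jaw":0.18},{"ax":0,"ay":0,"az":0,"tx":0,"ty":0,"tz":0,"jaw":0.18}]'; python3 pol.py
cat >> wing.py <<'E'
# wing top-face centre: dark run around the image centre at several rows
for row in range(268,340,8):
    u=325
    a=u
    while g[row,a]<80: a-=1
    b=u
    while g[row,b]<80: b+=1
    d=ray(c,((a+b)/2,row),.162)[0,:2]-C;print(row,a,b,"wing",w(np.arctan2(d[1],d[0])-z).round(3),np.hypot(*d).round(4))
E
python3 wing.py pics/w4.png
python3 -c "
import cv2;i=cv2.imread('pics/w4.png');cv2.imwrite('pics/w4c.png',cv2.resize(i[200:420,210:430],None,fx=2.7,fy=2.7,interpolation=cv2.INTER_NEAREST))"
```

```text
t: 6.25
ee_pos: [0.5938, 0.0557, 0.1476]
orientation: [-3.067, 0.678, -0.001]
wrist_force: [-0.9, 0.0, 0.7]
grip_width: 0.0154
grasp_force: 0.0
r 45.5 posang 2.533 yawang 2.528 tool-frame pos 45.5 -0.2 z 0.1476 q6 -2.61 t 6.25 F [-0.9  0.   0.7] w 0.0154 gf 0.0
mark [322. 229.] 132 4.003 0.0736
mark [231. 256.] 120 5.036 0.0741
mark [411. 258.] 128 2.968 0.0739
mark [184. 322.] 113 6.054 0.0755
mark [456. 326.] 102 1.95 0.0753
278 [(308, np.uint8(139)), (309, np.uint8(64)), (335, np.uint8(54)), (336, np.uint8(135)), (337, np.uint8(216))]
288 [(301, np.uint8(36)), (302, np.uint8(144)), (307, np.uint8(140)), (308, np.uint8(84)), (309, np.uint8(41)), (340, np.uint8(34)), (341, np.uint8(113))]
298 [(301, np.uint8(27)), (302, np.uint8(112)), (307, np.uint8(140)), (308, np.uint8(47)), (341, np.uint8(25)), (342, np.uint8(68)), (343, np.uint8(113))]
268 310 334 wing 2.518 0.0704
276 308 336 wing 2.517 0.0672
284 308 341 wing 2.501 0.0639
292 307 342 wing 2.5 0.0605
300 307 343 wing 2.494 0.0571
308 307 344 wing 2.488 0.0537
316 307 345 wing 2.481 0.0502
324 307 346 wing 2.473 0.0467
332 307 346 wing 2.467 0.0431
```

View pics/w4c.png

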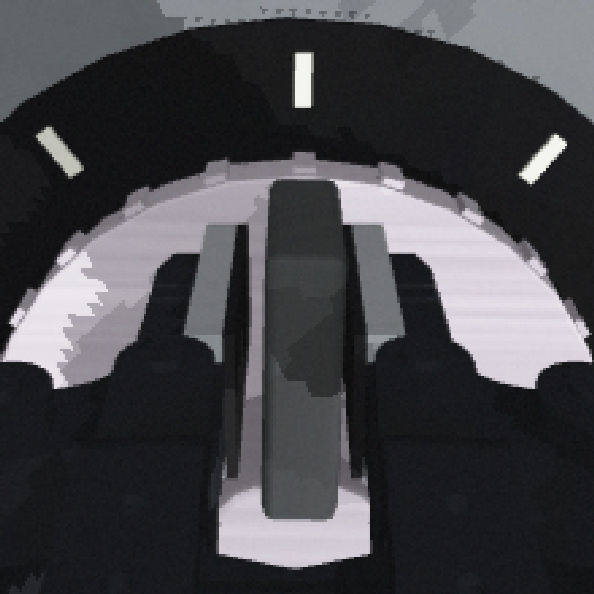

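The crop shows the wing end centred under mark 6, both at about column 304, so the dial is on 6. I dwell there, then turn right.

```bash

python3 -m handwheel '[{"ax":0,"ay":0,"az":0,"tx":0,"ty":0,"tz":0,"jaw":0.18},{"ax":0,"ay":0,"az":0,"tx":0,"ty":0,"tz":0,"jaw":0.18},{"ax":0,"ay":0,"az":0,"tx":0,"ty":0,"tz":0,"jaw":0.18},{"ax":0,"ay":0,"az":0,"tx":0,"ty":0,"tz":0,"jaw":0.18},{"ax":0,"ay":0,"az":0,"tx":0,"ty":0,"tz":0,"jaw":0.18},{"ax":0,"ay":0,"az":0,"tx":0,"ty":0,"tz":0,"jaw":0.18},{"ax":0,"ay":0,"az":0.06,"tx":0.3,"ty":2.7,"tz":0,"jaw":0.18},{"ax":0,"ay":0,"az":0.1257,"tx":-0.36,"ty":5.77,"tz":0,"jaw":0.18},{"ax":0,"ay":0,"az":0.1257,"tx":-0.36,"ty":5.77,"tz":0,"jaw":0.18},{"ax":0,"ay":0,"az":0.1257,"tx":-0.36,"ty":5.77,"tz":0,"jaw":0.18}]'; python3 pol.py; 
python3 -m handwheel '[{"ax":0,"ay":0,"az":0.1257,"tx":-0.36,"ty":5.77,"tz":0,"jaw":0.18},{"ax":0,"ay":0,"az":0.1257,"tx":-0.36,"ty":5.77,"tz":0,"jaw":0.18},{"ax":0,"ay":0,"az":0.1257,"tx":-0.36,"ty":5.77,"tz":0,"jaw":0.18},{"ax":0,"ay":0,"az":0.1257,"tx":-0.36,"ty":5.77,"tz":0,"jaw":0.18},{"ax":0,"ay":0,"az":0.1257,"tx":-0.36,"ty":5.77,"tz":0,"jaw":0.18},{"ax":0,"ay":0,"az":0.1257,"tx":-0.36,"ty":5.77,"tz":0,"jaw":0.18},{"ax":0,"ay":0,"az":0.1257,"tx":-0.36,"ty":5.77,"tz":0,"jaw":0.18},{"ax":0,"ay":0,"az":0.1257,"tx":-0.36,"ty":5.77,"tz":0,"jaw":0.18},{"ax":0,"ay":0,"az":0.1257,"tx":-0.36,"ty":5.77,"tz":0,"jaw":0.18},{"ax":0,"ay":0,"az":0.1257,"tx":-0.36,"ty":5.77,"tz":0,"jaw":0.18}]'; python3 pol.py
```

```text
t: 7.3
ee_pos: [0.5822, 0.0396, 0.1473]
orientation: [-2.845, 1.33, -0.0]
wrist_force: [0.2, 1.7, -1.6]
grip_width: 0.0155
grasp_force: 0.7
r 46.0 posang 2.094 yawang 2.089 tool-frame pos 46.0 -0.2 z 0.1473 q6 -2.20 t 7.30 F [ 0.2  1.7 -1.6] w 0.0155 gf 0.7
t: 8.3
ee_pos: [0.5282, 0.0352, 0.1474]
orientation: [-1.519, 2.75, -0.001]
wrist_force: [1.7, -0.3, -1.0]
grip_width: 0.0159
grasp_force: 0.7
r 46.4 posang 0.840 yawang 0.831 tool-frame pos 46.4 -0.4 z 0.1474 q6 -0.94 t 8.30 F [ 1.7 -0.3 -1. ] w 0.0159 gf 0.7
```

```bash

python3 -m handwheel '[{"ax":0,"ay":0,"az":0.1257,"tx":-0.36,"ty":5.77,"tz":0,"jaw":0.18},{"ax":0,"ay":0,"az":0.1257,"tx":-0.36,"ty":5.77,"tz":0,"jaw":0.18},{"ax":0,"ay":0,"az":0.1257,"tx":-0.36,"ty":5.77,"tz":0,"jaw":0.18},{"ax":0,"ay":0,"az":0.1257,"tx":-0.36,"ty":5.77,"tz":0,"jaw":0.18},{"ax":0,"ay":0,"az":0.1257,"tx":-0.36,"ty":5.77,"tz":0,"jaw":0.18},{"ax":0,"ay":0,"az":0.1257,"tx":-0.36,"ty":5.77,"tz":0,"jaw":0.18},{"ax":0,"ay":0,"az":0.1257,"tx":-0.36,"ty":5.77,"tz":0,"jaw":0.18},{"ax":0,"ay":0,"az":0.1257,"tx":-0.36,"ty":5.77,"tz":0,"jaw":0.18},{"ax":0,"ay":0,"az":0.1257,"tx":-0.36,"ty":5.77,"tz":0,"jaw":0.18},{"ax":0,"ay":0,"az":0.1257,"tx":-0.36,"ty":5.77,"tz":0,"jaw":0.18}]'; python3 pol.py;
python3 -m handwheel '[{"ax":0,"ay":0,"az":0.1257,"tx":-0.36,"ty":5.77,"tz":0,"jaw":0.18},{"ax":0,"ay":0,"az":0.1257,"tx":-0.36,"ty":5.77,"tz":0,"jaw":0.18},{"ax":0,"ay":0,"az":0.1257,"tx":-0.36,"ty":5.77,"tz":0,"jaw":0.18},{"ax":0,"ay":0,"az":0.1257,"tx":-0.36,"ty":5.77,"tz":0,"jaw":0.18},{"ax":0,"ay":0,"az":0.1,"tx":-0.3,"ty":4.6,"tz":0,"jaw":0.18},{"ax":0,"ay":0,"az":0.06,"tx":-0.1,"ty":2.8,"tz":0,"jaw":0.18},{"ax":0,"ay":0,"az":0,"tx":0,"ty":0,"tz":0,"jaw":0.18}]'; python3 pol.py;python3 wing.py pics/w5.png
```

```text
t: 9.3
ee_pos: [0.5072, 0.0854, 0.1473]
orientation: [-0.388, -3.117, 0.002]
wrist_force: [-0.2, -1.5, 0.6]
grip_width: 0.0153
grasp_force: 0.8
r 46.5 posang -0.410 yawang -0.426 tool-frame pos 46.5 -0.7 z 0.1473 q6 0.41 t 9.30 F [-0.2 -1.5  0.6] w 0.0153 gf 0.8
t: 10.0
ee_pos: [0.5239, 0.1109, 0.1472]
orientation: [-1.373, -2.825, 0.0]
wrist_force: [-0.2, -0.8, -0.0]
grip_width: 0.0154
grasp_force: 0.0
r 46.1 posang -1.081 yawang -1.083 tool-frame pos 46.1 -0.1 z 0.1472 q6 1.11 t 10.00 F [-0.2 -0.8 -0. ] w 0.0154 gf 0.0
mark [345. 232.] 126 -1.998 0.0753
mark [250. 244.] 131 -0.986 0.0755
mark [426. 273.] 118 6.991 0.0753
mark [191. 305.] 363 0.02 0.0748
278 [(301, np.uint8(179)), (302, np.uint8(62)), (328, np.uint8(49)), (329, np.uint8(134))]
288 [(300, np.uint8(30)), (329, np.uint8(64)), (330, np.uint8(129)), (335, np.uint8(127)), (336, np.uint8(16)), (340, np.uint8(25)), (341, np.uint8(87))]
298 [(300, np.uint8(72)), (329, np.uint8(51)), (330, np.uint8(106)), (334, np.uint8(130)), (335, np.uint8(91)), (336, np.uint8(14)), (341, np.uint8(19)), (342, np.uint8(55)), (343, np.uint8(89))]
268 303 327 wing -1.065 0.0725
276 302 329 wing -1.066 0.0692
284 296 329 wing -1.048 0.066
292 295 330 wing -1.046 0.0626
300 325 325 wing -1.125 0.0592
308 321 330 wing -1.131 0.0558
316 292 330 wing -1.027 0.0523
324 291 331 wing -1.022 0.0488
332 291 331 wing -1.017 0.0452
```

```bash

python3 -m handwheel '[{"ax":0,"ay":0,"az":0.1,"tx":-0.3,"ty":4.6,"tz":0,"jaw":0.18},{"ax":0,"ay":0,"az":0.06,"tx":-0.1,"ty":2.8,"tz":0,"jaw":0.18},{"ax":0,"ay":0,"az":0.035,"tx":0,"ty":1.6,"tz":0,"jaw":0.18},{"ax":0,"ay":0,"az":0,"tx":0,"ty":0,"tz":0,"jaw":0.18}]'; python3 pol.py;python3 wing.py pics/w6.png | egrep "mark|^2[67]|284"
python3 -c "
import cv2;i=cv2.imread('pics/w6.png');cv2.imwrite('pics/w6c.png',cv2.resize(i[200:420,210:430],None,fx=2.7,fy=2.7,interpolation=cv2.INTER_NEAREST))"
```

```text
t: 10.45
ee_pos: [0.5314, 0.1154, 0.1473]
orientation: [-1.64, -2.679, 0.0]
wrist_force: [-0.5, 0.1, -0.0]
grip_width: 0.0156
grasp_force: 0.0
r 45.9 posang -1.271 yawang -1.277 tool-frame pos 45.9 -0.3 z 0.1473 q6 1.31 t 10.45 F [-0.5  0.1 -0. ] w 0.0156 gf 0.0
mark [315. 229.] 122 -1.993 0.075
mark [406. 255.] 124 6.997 0.0752
mark [226. 259.] 126 -0.98 0.0758
mark [454. 322.] 108 5.985 0.0754
mark [182. 326.] 240 0.007 0.0763
278 [(300, np.uint8(185)), (301, np.uint8(121)), (302, np.uint8(57)), (327, np.uint8(41)), (328, np.uint8(75)), (329, np.uint8(160))]
268 303 327 wing -1.255 0.0722
276 301 328 wing -1.251 0.069
284 296 329 wing -1.238 0.0657
```

View pics/w6c.png

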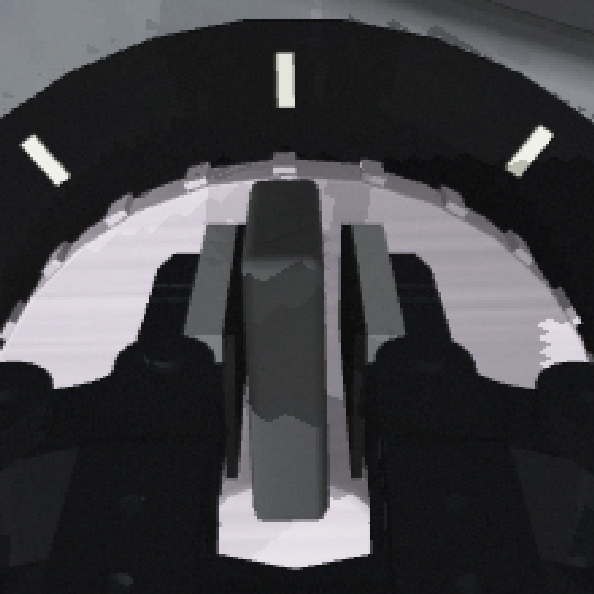

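The wing end, centred near crop column 286, lines up with mark 2 at 286. I dwell, then turn left towards 8.

```bash

python3 -m handwheel '[{"ax":0,"ay":0,"az":0,"tx":0,"ty":0,"tz":0,"jaw":0.18},{"ax":0,"ay":0,"az":0,"tx":0,"ty":0,"tz":0,"jaw":0.18},{"ax":0,"ay":0,"az":0,"tx":0,"ty":0,"tz":0,"jaw":0.18},{"ax":0,"ay":0,"az":0,"tx":0,"ty":0,"tz":0,"jaw":0.18},{"ax":0,"ay":0,"az":0,"tx":0,"ty":0,"tz":0,"jaw":0.18},{"ax":0,"ay":0,"az":0,"tx":0,"ty":0,"tz":0,"jaw":0.18},{"ax":0,"ay":0,"az":-0.06,"tx":0,"ty":-2.8,"tz":0,"jaw":0.18},{"ax":0,"ay":0,"az":-0.1257,"tx":-0.36,"ty":-5.77,"tz":0,"jaw":0.18},{"ax":0,"ay":0,"az":-0.1257,"tx":-0.36,"ty":-5.77,"tz":0,"jaw":0.18},{"ax":0,"ay":0,"az":-0.1257,"tx":-0.36,"ty":-5.77,"tz":0,"jaw":0.18}]'; python3 pol.py; 
python3 -m handwheel '[{"ax":0,"ay":0,"az":-0.1257,"tx":-0.36,"ty":-5.77,"tz":0,"jaw":0.18},{"ax":0,"ay":0,"az":-0.1257,"tx":-0.36,"ty":-5.77,"tz":0,"jaw":0.18},{"ax":0,"ay":0,"az":-0.1257,"tx":-0.36,"ty":-5.77,"tz":0,"jaw":0.18},{"ax":0,"ay":0,"az":-0.1257,"tx":-0.36,"ty":-5.77,"tz":0,"jaw":0.18},{"ax":0,"ay":0,"az":-0.1257,"tx":-0.36,"ty":-5.77,"tz":0,"jaw":0.18},{"ax":0,"ay":0,"az":-0.1257,"tx":-0.36,"ty":-5.77,"tz":0,"jaw":0.18},{"ax":0,"ay":0,"az":-0.1257,"tx":-0.36,"ty":-5.77,"tz":0,"jaw":0.18},{"ax":0,"ay":0,"az":-0.1257,"tx":-0.36,"ty":-5.77,"tz":0,"jaw":0.18},{"ax":0,"ay":0,"az":-0.1257,"tx":-0.36,"ty":-5.77,"tz":0,"jaw":0.18},{"ax":0,"ay":0,"az":-0.1257,"tx":-0.36,"ty":-5.77,"tz":0,"jaw":0.18}]'; python3 pol.py;
python3 -m handwheel '[{"ax":0,"ay":0,"az":-0.1257,"tx":-0.36,"ty":-5.77,"tz":0,"jaw":0.18},{"ax":0,"ay":0,"az":-0.1257,"tx":-0.36,"ty":-5.77,"tz":0,"jaw":0.18},{"ax":0,"ay":0,"az":-0.1257,"tx":-0.36,"ty":-5.77,"tz":0,"jaw":0.18},{"ax":0,"ay":0,"az":-0.1257,"tx":-0.36,"ty":-5.77,"tz":0,"jaw":0.18},{"ax":0,"ay":0,"az":-0.1,"tx":-0.3,"ty":-4.6,"tz":0,"jaw":0.18},{"ax":0,"ay":0,"az":-0.06,"tx":-0.1,"ty":-2.8,"tz":0,"jaw":0.18},{"ax":0,"ay":0,"az":0,"tx":0,"ty":0,"tz":0,"jaw":0.18}]'; python3 pol.py;python3 wing.py pics/w7.png | egrep "mark|^2[67]|284"
```

```text
t: 11.5
ee_pos: [0.5163, 0.1033, 0.1474]
orientation: [1.014, 2.973, 0.002]
wrist_force: [0.9, 1.2, -1.2]
grip_width: 0.0156
grasp_force: 0.7
r 46.1 posang -0.846 yawang -0.835 tool-frame pos 46.1 0.5 z 0.1474 q6 0.85 t 11.50 F [ 0.9  1.2 -1.2] w 0.0156 gf 0.7
t: 12.5
ee_pos: [0.5141, 0.0491, 0.1474]
orientation: [-0.928, 3.001, 0.002]
wrist_force: [-0.4, 1.2, 0.5]
grip_width: 0.0154
grasp_force: 0.7
r 46.2 posang 0.411 yawang 0.422 tool-frame pos 46.2 0.5 z 0.1474 q6 -0.51 t 12.50 F [-0.4  1.2  0.5] w 0.0154 gf 0.7
t: 13.2
ee_pos: [0.5384, 0.0308, 0.1473]
orientation: [-1.847, 2.541, -0.0]
wrist_force: [-0.8, 0.9, 0.1]
grip_width: 0.0156
grasp_force: 0.0
r 46.1 posang 1.083 yawang 1.079 tool-frame pos 46.1 -0.2 z 0.1473 q6 -1.20 t 13.20 F [-0.8  0.9  0.1] w 0.0156 gf 0.0
mark [292. 232.] 132 1.99 0.0741
mark [387. 244.] 128 0.963 0.0747
mark [211. 274.] 132 3.018 0.0741
mark [446. 304.] 373 -0.045 0.0748
278 [(308, np.uint8(114)), (309, np.uint8(42)), (335, np.uint8(76)), (336, np.uint8(188))]
268 310 333 wing 1.058 0.0713
276 308 335 wing 1.057 0.068
284 308 340 wing 1.041 0.0648
```

```bash

python3 -m handwheel '[{"ax":0,"ay":0,"az":-0.1,"tx":-0.3,"ty":-4.6,"tz":0,"jaw":0.18},{"ax":0,"ay":0,"az":-0.06,"tx":-0.1,"ty":-2.8,"tz":0,"jaw":0.18},{"ax":0,"ay":0,"az":-0.035,"tx":0,"ty":-1.6,"tz":0,"jaw":0.18},{"ax":0,"ay":0,"az":0,"tx":0,"ty":0,"tz":0,"jaw":0.18}]'; python3 pol.py;python3 wing.py pics/w8.png | egrep "mark|^2[67]|284"
```

```text
t: 13.65
ee_pos: [0.5469, 0.029, 0.1472]
orientation: [2.084, -2.351, -0.0]
wrist_force: [0.5, -0.7, -0.2]
grip_width: 0.0154
grasp_force: 0.0
r 46.0 posang 1.270 yawang 1.273 tool-frame pos 46.0 0.1 z 0.1472 q6 -1.40 t 13.65 F [ 0.5 -0.7 -0.2] w 0.0154 gf 0.0
mark [322. 230.] 120 1.982 0.0739
mark [231. 256.] 134 3.013 0.0739
mark [411. 259.] 124 0.958 0.0748
mark [183. 322.] 121 4.036 0.0746
mark [455. 325.] 261 -0.032 0.0762
278 [(308, np.uint8(146)), (309, np.uint8(65)), (335, np.uint8(76)), (336, np.uint8(132)), (337, np.uint8(193))]
268 310 334 wing 1.246 0.0711
276 309 335 wing 1.245 0.0679
284 308 340 wing 1.232 0.0646
```

Wing 1.246 against mark 8 at 1.245, so the dial is on 8. I dwell, open, lift clear, and turn the tool square to the lever.

```bash

python3 -m handwheel '[{"ax":0,"ay":0,"az":0,"tx":0,"ty":0,"tz":0,"jaw":0.4},{"ax":0,"ay":0,"az":0,"tx":0,"ty":0,"tz":0,"jaw":0.4},{"ax":0,"ay":0,"az":0,"tx":0,"ty":0,"tz":0,"jaw":0.4},{"ax":0,"ay":0,"az":0,"tx":0,"ty":0,"tz":0,"jaw":0.4},{"ax":0,"ay":0,"az":0,"tx":0,"ty":0,"tz":0,"jaw":0.4},{"ax":0,"ay":0,"az":0,"tx":0,"ty":0,"tz":0,"jaw":0.4},{"ax":0,"ay":0,"az":0,"tx":0,"ty":0,"tz":-20,"jaw":0.4},{"ax":0,"ay":0,"az":0,"tx":0,"ty":0,"tz":-30,"jaw":0.4},{"ax":0,"ay":0,"az":0,"tx":0,"ty":0,"tz":-40,"jaw":0.4},{"ax":0,"ay":0,"az":0,"tx":0,"ty":0,"tz":0,"jaw":0.2}]'; 
python3 -m handwheel '[{"ax":0,"ay":0,"az":0.128,"tx":0,"ty":0,"tz":0,"jaw":0},{"ax":0,"ay":0,"az":0.128,"tx":0,"ty":0,"tz":0,"jaw":0},{"ax":0,"ay":0,"az":0.128,"tx":0,"ty":0,"tz":0,"jaw":0},{"ax":0,"ay":0,"az":0.128,"tx":0,"ty":0,"tz":0,"jaw":0},{"ax":0,"ay":0,"az":0.128,"tx":0,"ty":0,"tz":0,"jaw":0},{"ax":0,"ay":0,"az":0.128,"tx":0,"ty":0,"tz":0,"jaw":0},{"ax":0,"ay":0,"az":0.128,"tx":0,"ty":0,"tz":0,"jaw":0},{"ax":0,"ay":0,"az":0.128,"tx":0,"ty":0,"tz":0,"jaw":0},{"ax":0,"ay":0,"az":0.128,"tx":0,"ty":0,"tz":0,"jaw":0},{"ax":0,"ay":0,"az":0.128,"tx":0,"ty":0,"tz":0,"jaw":0}]'; python3 pol.py
cat > lev.py <<'E'
from h import *
s=telemetry.get_state();R=Ro.from_rotvec(s["orientation"]).as_matrix();y=np.radians(10.2);c,n=np.cos(y),np.sin(y)
O=np.r_[.5649,.0058,0];S=np.array([[c,-n,0],[n,c,0],[0,0,1]])
p=S.T@(s["ee_pos"]-O);print("TCP in safe mm",(p*1000).round(1),"F safe",(S.T@s["wrist_force"]).round(1))
for q in((-.071,-.095,.182),(-.008,-.095,.182)):
    print(q,"delta tool mm",(R.T@(O+S@q-s["ee_pos"])*1000).round(1))
E
python3 lev.py
```

```text
t: 14.7
ee_pos: [0.55, 0.0291, 0.2428]
orientation: [-2.081, 2.344, -0.008]
wrist_force: [0.9, 0.6, -0.3]
grip_width: 0.0206
grasp_force: 0.0
t: 15.7
ee_pos: [0.5468, 0.0289, 0.2368]
orientation: [0.261, -3.13, 0.0]
wrist_force: [0.6, 0.3, -0.5]
grip_width: 0.0
grasp_force: 0.0
r 46.1 posang 1.268 yawang -0.011 tool-frame pos 13.2 -44.2 z 0.2368 q6 -0.11 t 15.70 F [ 0.6  0.3 -0.5] w 0.0000 gf 0.0
TCP in safe mm [-13.7  26.  236.8] F safe [ 0.7  0.2 -0.5]
(-0.071, -0.095, 0.182) delta tool mm [  55.8 -121.6   54.8]
(-0.008, -0.095, 0.182) delta tool mm [  -7.1 -120.9   54.8]
```

```bash

python3 -m handwheel '[{"ax":0,"ay":0,"az":0,"tx":14,"ty":-30.4,"tz":0,"jaw":0},{"ax":0,"ay":0,"az":0,"tx":14,"ty":-30.4,"tz":0,"jaw":0},{"ax":0,"ay":0,"az":0,"tx":14,"ty":-30.4,"tz":0,"jaw":0},{"ax":0,"ay":0,"az":0,"tx":14,"ty":-30.4,"tz":0,"jaw":0},{"ax":0,"ay":0,"az":0,"tx":0,"ty":0,"tz":20,"jaw":0},{"ax":0,"ay":0,"az":0,"tx":0,"ty":0,"tz":20,"jaw":0},{"ax":0,"ay":0,"az":0,"tx":0,"ty":0,"tz":15,"jaw":0},{"ax":0,"ay":0,"az":0,"tx":0,"ty":0,"tz":0,"jaw":0}]'; python3 lev.py
python3 -c "
from h import *
cv2.imwrite('pics/w9.png',grab_frame('wrist')[:,:,::-1])"
```

```text
t: 16.5
ee_pos: [0.5107, -0.1002, 0.1799]
orientation: [0.269, -3.126, -0.002]
wrist_force: [0.0, 0.3, -0.4]
grip_width: 0.0003
grasp_force: 0.0
TCP in safe mm [-72.1 -94.8 179.9] F safe [ 0.1  0.3 -0.4]
(-0.071, -0.095, 0.182) delta tool mm [-1.1 -0.2 -2.1]
(-0.008, -0.095, 0.182) delta tool mm [-64.1   0.2  -2.3]
```

View pics/w9.png

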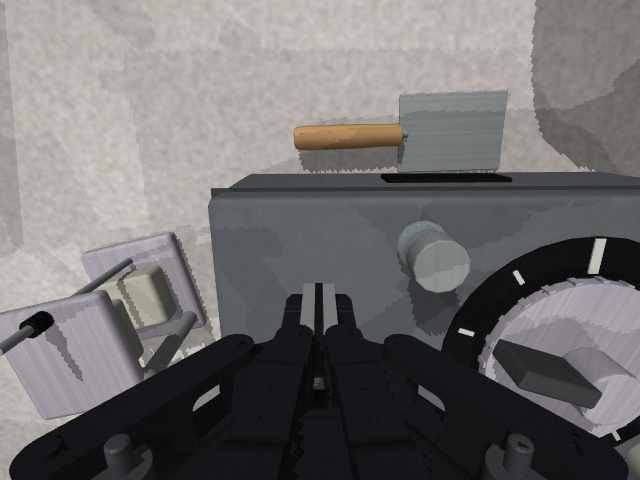

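The view shows clear space around the shut fingers, with the wax pot at (437,258) and the articulator off to the left. The lever is hidden beneath the gripper, so I push in small steps while watching the force.

```bash

python3 -m handwheel '[{"ax":0,"ay":0,"az":0,"tx":-10,"ty":0,"tz":0,"jaw":0},{"ax":0,"ay":0,"az":0,"tx":-8,"ty":0,"tz":0,"jaw":0},{"ax":0,"ay":0,"az":0,"tx":-6,"ty":0,"tz":0,"jaw":0},{"ax":0,"ay":0,"az":0,"tx":-6,"ty":0,"tz":0,"jaw":0},{"ax":0,"ay":0,"az":0,"tx":-6,"ty":0,"tz":0,"jaw":0}]';python3 lev.py
python3 -m handwheel '[{"ax":0,"ay":0,"az":0,"tx":-6,"ty":0,"tz":0,"jaw":0}]' | grep wrist
python3 -m handwheel '[{"ax":0,"ay":0,"az":0,"tx":-6,"ty":0,"tz":0,"jaw":0}]'| grep wrist
python3 -m handwheel '[{"ax":0,"ay":0,"az":0,"tx":-6,"ty":0,"tz":0,"jaw":0}]'| grep wrist
python3 -m handwheel '[{"ax":0,"ay":0,"az":0,"tx":-6,"ty":0,"tz":0,"jaw":0}]'| grep wrist;python3 lev.py
```

```text
t: 17.05
ee_pos: [0.5472, -0.0943, 0.1826]
orientation: [0.27, -3.127, 0.001]
wrist_force: [-4.9, -1.1, 4.0]
grip_width: -0.0001
grasp_force: 2.3
TCP in safe mm [-35.1 -95.4 182.6] F safe [-5.  -0.2  4. ]
(-0.071, -0.095, 0.182) delta tool mm [35.9  0.2  0.7]
(-0.008, -0.095, 0.182) delta tool mm [-27.1   0.6   0.5]
wrist_force: [-2.7, -0.2, 1.6]
wrist_force: [-0.1, 0.8, 1.3]
wrist_force: [0.0, 0.4, -0.2]
wrist_force: [0.0, 0.3, 0.0]
TCP in safe mm [ -9.2 -95.6 182.4] F safe [0.1 0.3 0. ]
(-0.071, -0.095, 0.182) delta tool mm [61.8  0.3  0.3]
(-0.008, -0.095, 0.182) delta tool mm [-1.2  0.6  0.4]
```

```bash

python3 -m handwheel '[{"ax":0,"ay":0,"az":0,"tx":15,"ty":0,"tz":0,"jaw":0},{"ax":0,"ay":0,"az":0,"tx":20,"ty":0,"tz":-10,"jaw":0},{"ax":0,"ay":0,"az":0,"tx":10,"ty":0,"tz":-40,"jaw":0},{"ax":0,"ay":0,"az":0,"tx":10,"ty":0,"tz":-45,"jaw":0},{"ax":0,"ay":0,"az":0,"tx":20,"ty":-40,"tz":-10,"jaw":0},{"ax":0,"ay":0,"az":0,"tx":10,"ty":-45,"tz":0,"jaw":0},{"ax":0,"ay":0,"az":0,"tx":10,"ty":-45,"tz":0,"jaw":0},{"ax":0,"ay":0,"az":0,"tx":10,"ty":-45,"tz":0,"jaw":0},{"ax":0,"ay":0,"az":0,"tx":10,"ty":-45,"tz":0,"jaw":0},{"ax":0,"ay":0,"az":0,"tx":0,"ty":0,"tz":0,"jaw":0}]';python3 - <<'E'
from h import *
a=grab_frame("top")[:,:,::-1];b=grab_frame("scene")[:,:,::-1];cv2.imwrite("pics/top9.png",a);cv2.imwrite("pics/scene9.png",b)
f=lambda i:cv2.resize(i,(400,300),interpolation=cv2.INTER_AREA)
z=lambda i:cv2.resize(i,(400,300),interpolation=cv2.INTER_CUBIC)
cv2.imwrite("pics/fin.png",np.vstack([np.hstack([f(a),f(b)]),np.hstack([z(a[165:330,210:430]),z(b[175:340,225:445])])]))
E
```

```text
t: 18.45
ee_pos: [0.4958, -0.3318, 0.2867]
orientation: [0.261, -3.131, 0.003]
wrist_force: [-0.2, 0.5, 0.6]
grip_width: -0.0003
grasp_force: 0.0
```

View pics/fin.png

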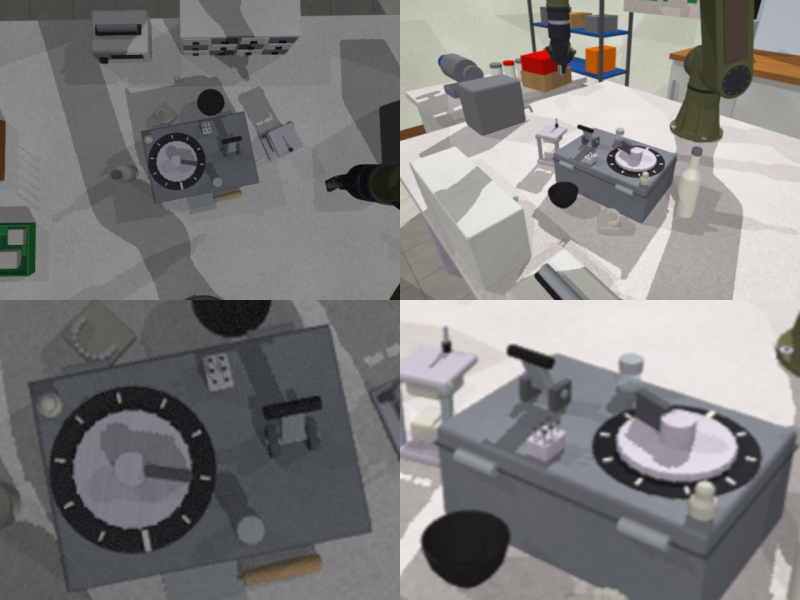

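The composite shows the lever bar now on the back side, at (293,407) in the lower left crop. The wing points at mark 8, and the bystanders stand where they were. I hand the job in.

```bash
python3 -c "
from cell import env
print(env.job_done())"
```

```text
the job is handed in; nothing more can be done
None
```

I turned the dial left to 6, right to 2, then left to 8, pausing over half a second at each. The lever then snapped over to its unlocked stop, the final pictures show the dial still on 8 and nothing else visibly moved, and I handed the job in at about 18.5 s; no verdict came back.

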